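# Fit the locating pin and close the test-jig cover

### The arm

A 6-joint arm with a two-finger parallel gripper is mounted at the origin on the work surface. World frame = base frame: x ahead of the robot, y to its left, z up, the work surface at z = 0. Lengths are in m, angles in rad, forces in N, time in s.
With the tool pointing down it reaches from about 0.2 to 0.875 m from the base axis. Payload 3.4 kg.
Tool frame: the origin (TCP) lies between the finger pads; the fingertips stand 25 mm ahead of it and the grasp point (between the pads) lies 6 mm ahead of it (r.nose_length is the z of the fingertips in the tool frame, in m); z points along the fingers, x is the direction in which the jaws open and shut, and the axes are right-handed (so a half turn about z gives the same grasp; the last joint's range is limited). The gripper opens to 94 mm and grips with 3 to 60 N. Pads are 16 mm wide; open, the fingers measure 119 mm over their backs; the gripper's body (75 mm by 177 mm) begins 78 mm behind the grasp point.
Start: joints at [-1.324, 0.276, 1.505, -0, 1.361, -0.121], TCP at [0.207, -0.537, 0.23] pointing down, gripper open.
Joint ranges: [-2.89, 2.89], [-0.75, 2.08], [0.22, 2.7], [-1.18, 4.32], [0.11, 2.71], [-2.7, 2.7]. Speed limits (rad/s): [2.57, 2.57, 3.14, 3.14, 3.14, 3.14].

### API

Orientations are given as a unit quaternion [w, x, y, z].
In Python, from plant import r, gripper_to, inverse_kinematics, vision, models, telemetry gives the robot as it stands. Calls block until the motion is done:
- r.move_to(position, orientation): joint-space move of the TCP to a pose.
- r.move_l(position, rot=None, vel=0.15, guard=None): straight line of the TCP; rot=None keeps the orientation; vel is the mean speed in m/s. With guard (N) it stops when the force on the tool has changed by that much, and returns True; else False.
- r.movej(angles): joint-space move.
- gripper_to(opening, f_grip=None): finger opening in m; f_grip is the grip in N (None keeps the last); returns when the fingers have stopped.
- r.hold(seconds).
- inverse_kinematics(position, orientation): joint angles nearest the present ones, or None.
- vision.snapshot(name): name is "scene" or "top"; returns the picture (480x640x3 uint8, red, green, blue); there is no depth.
- vision.get_calibration(name): a dict with "fx", "fy", "cx", "cy" (pixels), "D" ([k1, k2, p1, p2, k3] as OpenCV has them; the pictures are not rectified), "position" and "orientation" of the camera in the world. Camera axes: x right, y down, z forward; pixel columns grow to the right and rows downward; lengths in m; the calibration is good to about 2 mm. A picture is of the moment at which its call begins. get_calibration takes no time and is no camera call.
A pose or a line that the arm cannot do raises r.PlanningError and nothing moves.
- r.sign_off(): hands the job in, once; it reports no verdict.
Trained networks look in the newest picture that a camera, given by its name, has taken for a name from the list of things; names that differ only in an ending like _2 or _b are one class to them, and where a whole thing is asked for, a point or a joint stands for the part that bears it (a point fixed in the world has none). Each returns a list of dicts, best first, with "score" (0 to 1); they miss things now and then, are a little off and sometimes report something else, mostly with a low value. They report only what shows in the picture. A call takes as long as a camera call. They do not tell look-alikes from the thing itself.
- models.boxes_of(thing, camera): "at" ([x, y, z] in m, in world coordinates, good to about 4 mm: the middle of the surface that is visible of it).
- models.regions_of(thing, camera): "pixels" (480x640 bool, what is visible of it).
- models.mark_of(thing, camera): "at" ([x, y, z] in m, in world coordinates, good to about 4 mm: a listed point, or the origin of a listed thing).
Readings, each from a call of its own:
- telemetry.current_t(): time.
- telemetry.current_joints(): joint angles.
- telemetry.current_dq(): joint speeds.
- telemetry.current_joint_efforts(): joint torques, N m.
- telemetry.current_ee_pos(): TCP position.
- telemetry.current_tool_rot(): TCP orientation.
- telemetry.current_wrist_force(): force on the tool from outside, world axes, zero at the start.
- telemetry.current_torque(): the same for the moment, N m.
- telemetry.current_opening(): finger opening in m.
Only numpy, scipy, OpenCV 4.12 (cv2) and the standard library are available. Lean on these libraries where they do the work, as an engineer would, in place of code of your own. Each camera call takes 0.05 s, during which the arm holds its last target. There are 200 camera calls.

### The job

Take the shouldered steel pin out of its holder and push its thinner end into the hole in the aluminium test jig, right down to its collar. Then bring the black cover over the pin, lined up with the jig, until it drops on, and press it fully home against the sprung contact pad; finish while still holding it pressed down, without letting go. Leave the screwdriver, the steel cup and the small bracket where they are.

Things in the scene. Friction and masses are not known exactly. Their poses are not given: they have to be found in the camera images.
- jig: Test jig, bolted to the bench: aluminium block 140 (x) x 100 (y) x 30 mm high. Origin: centre of its underside; z up. Its -x half has the hole for the pin, its +x half the sprung contact pad; a low black connector block (15 x 50 x 22 mm high, with brass sockets) sticks out 20 mm at its +x end.
- jig_bore (a point): Centre of the mouth of the jig's pin hole, in the jig's top face, 30 mm above the bench, at (-38, 0) mm in the jig's frame; axes as the jig. The hole is round, 12 mm wide, vertical, blind, 24 mm deep.
- pad (a joint): Travel of the black sprung contact pad in the jig, in m: 0 when up, growing as it is pressed down. A seated cover has pushed it down 0.006; spring force 4.5 N at the start of travel, about 10 N at 0.006.
- pad_top (a point): Centre of the top face of the contact pad (30 x 40 mm, x by y), at (12, 0) mm in the jig's frame, 14 mm above the jig's top face when up.
- pin_mid (a point): Steel pin (60 g), upright in the holder; this point is on its axis, 27 mm above its lower end; z up. From below: shank 10 mm wide, 20 long, end tapered to 5; collar 22 mm wide, 4 thick; upper pin 12 mm wide, 30 long, last 6 mm tapered to 6 wide. Grip the upper pin. The collar rests on the holder's top, later on the jig's top, 7 mm below this point.
- holder_hole (a point): Centre of the mouth of the hole in the grey plastic pin holder (block 70 x 60 x 28 mm high, fixed to the bench; hole 12 mm wide); 28 mm above the bench.
- cover_grip (a point): Point in the grip rib of the loose cover (260 g), 33 mm above the cover's lower edge. The rib is aluminium, 50 mm long (cover's x), 16 wide (y), 14 to 46 mm above the lower edge, centred 12 mm to +x of the cover's middle, 50 mm from the pin hole. Axes as the cover.
- cover_hole (a point): Mouth of the cover's hidden pin hole, 15 mm wide, in the cover's roof underside, 8 mm above its lower edge, (-38, 0) mm from its middle; open downward, 30 mm deep, under the boss. It meets the pin's tip 34 mm above the jig's top face, rests 14 mm above that face when on the pad unpressed, and 8 mm above it, over the jig's hole, when home.
- cover_base (a point): Middle of the cover at its lower edge; axes as the cover. Black lid 120 (x) x 80 (y) x 14 mm, hollow below, skirt 4 mm thick and 8 deep; a grey closed round boss, 27 mm wide, 41 mm high from the lower edge, at its -x end over the pin hole. At height 0 on the bench; home, it is on the jig's top face (30 mm), axes along the jig's, boss over the pin, rib over the pad.
- driver: Loose screwdriver lying on the bench, 190 mm long, orange handle. Bystander. Origin on its underside.
- mug: Loose steel cup, 72 mm wide, 85 mm high. Bystander. Origin: centre of its underside.
- bracket: Loose small black plastic bracket with two arches, 50 x 34 x 28 mm. Bystander. Origin: centre of its underside.
Not all that is in view belongs to the job. There is more than one size of the jig; the one meant has the size given above. Of the things shaped like the part that bears cover_grip, the black one is meant.

How it is judged:
On the way, in this order (a step that is already met when the one before it is completed fails the run):
1. the pin stands in the jig's hole, down to its collar (horizontal distance between pin_mid and jig_bore below 0.003 m and z of pin_mid in the frame of jig between 0.034 and 0.039 m and angle between pin_mid's own z axis and vertical below 0.08 rad), for 0.2 s.
2. the cover has dropped on over the pin (all of step 1 and horizontal distance between cover_hole and jig_bore below 0.004 m and angle between cover_base's own z axis and vertical below 0.08 rad and angle between the x axis of cover_base and the x axis of jig, either way round below 0.14 rad and z of cover_base in the frame of jig below 0.046 m), for 0.1 s.
At the end, for the whole second after the job is handed in: Pin upright in the jig's hole within 3 mm, collar within 2 mm of the face; cover's hole within 4 mm of it, cover level, within 8 degrees of the jig, skirt within 2 mm of the jig's face, pad pressed 4.5 mm or more; fingers still push on the cover with over 2 N (all of step 1 and horizontal distance between cover_hole and jig_bore below 0.004 m and angle between cover_base's own z axis and vertical below 0.08 rad and angle between the x axis of cover_base and the x axis of jig, either way round below 0.14 rad and z of cover_base in the frame of jig between 0.027 and 0.032 m and angle between cover_base's own z axis and vertical below 0.05 rad and value of joint pad above 0.0045 m and contact force between the fingers and cover above 2 N); the arm keeps its last pose, push and grip.
It fails at once if the screwdriver is moved more than 30 mm (distance of driver from where it was at the start of the episode above 0.03 m).
It fails at once if the steel cup is moved more than 30 mm (distance of mug from where it was at the start of the episode above 0.03 m).
It fails at once if the bracket is moved more than 30 mm (distance of bracket from where it was at the start of the episode above 0.03 m).
It also fails if it takes over 54 s, if anything falls off the work surface, if the arm or the gripper's body presses on something with over 40 N, if the wrist force passes 120 N, or if a joint passes its speed limit or range.

## Working session

There is one attempt and no reset: what is moved stays moved. The work goes in short steps, each a Python script; the robot and the scene stay as the last script left them, time stands still between calls to the robot, and variables do not carry over. Pictures are saved under pics/ and viewed, about 8 in all and at most 12, crops included, and the job is handed in when it is done.

```bash
ls; mkdir -p pics
python3 - <<'E'
from plant import r, vision, models, telemetry
import cv2,numpy as np
for c in ("scene","top"):
    im=vision.snapshot(c); cv2.imwrite(f"pics/{c}0.png",im[...,::-1])
    k=vision.get_calibration(c); print(c,{a:np.round(b,4).tolist() for a,b in k.items()})
    for t in ("jig_bore","pad_top","jig","pin_mid","holder_hole","cover_grip","cover_base","cover_hole","driver","mug","bracket"):
        print(t,[(np.round(d["at"],3).tolist(),round(d["score"],2)) for d in models.mark_of(t,c)[:4]])
print(telemetry.current_t())
E
```

```text
pics
scene {'fx': 451.3053, 'fy': 451.3053, 'cx': 321.1171, 'cy': 235.4714, 'D': [0.0365, 0.0, 0.0, 0.0, 0.0], 'position': [0.962, 0.3805, 0.8629], 'orientation': [-0.1299, 0.4299, 0.8514, -0.271]}
jig_bore [([0.44, -0.214, 0.028], 0.65), ([0.29, -0.349, 0.022], 0.63)]
pad_top [([0.488, -0.227, 0.044], 0.63), ([0.32, -0.353, 0.032], 0.53)]
jig [([0.313, -0.355, -0.003], 0.89), ([0.477, -0.227, 0.003], 0.76)]
pin_mid [([0.538, -0.001, 0.03], 0.54), ([0.505, 0.237, 0.009], 0.35)]
holder_hole [([0.536, -0.003, 0.024], 0.82), ([0.504, 0.237, 0.006], 0.5)]
cover_grip [([0.551, 0.255, 0.033], 0.8), ([0.446, 0.431, 0.032], 0.69)]
cover_base [([0.54, 0.25, -0.002], 0.83), ([0.445, 0.42, 0.003], 0.69)]
cover_hole [([0.452, 0.377, 0.008], 0.92), ([0.504, 0.236, 0.008], 0.67)]
driver [([0.756, 0.015, 0.001], 0.91), ([0.541, 0.25, -0.002], 0.54), ([0.548, 0.254, 0.032], 0.16)]
mug [([0.71, -0.288, -0.001], 0.65)]
bracket [([0.714, 0.281, -0.001], 0.56)]
top {'fx': 601.7793, 'fy': 601.7793, 'cx': 319.4902, 'cy': 238.2783, 'D': [0.0156, 0.0, 0.0, 0.0, 0.0], 'position': [0.4064, 0.052, 1.2794], 'orientation': [0.0305, -0.6968, 0.7152, -0.0449]}
jig_bore [([0.284, -0.343, 0.021], 0.93), ([0.441, -0.223, 0.033], 0.61)]
pad_top [([0.489, -0.227, 0.046], 0.76), ([0.319, -0.35, 0.026], 0.55)]
jig [([0.478, -0.228, -0.001], 0.75), ([0.31, -0.355, 0.0], 0.69)]
pin_mid []
holder_hole [([0.54, -0.0, 0.027], 0.8)]
cover_grip [([0.476, -0.231, -0.002], 0.66), ([0.446, 0.434, 0.037], 0.64), ([0.546, 0.256, 0.03], 0.62)]
cover_base [([0.447, 0.414, -0.005], 0.76), ([0.536, 0.25, -0.001], 0.57)]
cover_hole [([0.455, 0.377, 0.009], 0.92), ([0.504, 0.238, 0.005], 0.76)]
driver [([0.752, 0.012, 0.001], 0.6)]
mug [([0.714, -0.29, -0.0], 0.78)]
bracket [([0.713, 0.281, 0.0], 0.89)]
1.2
```

View pics/scene0.png

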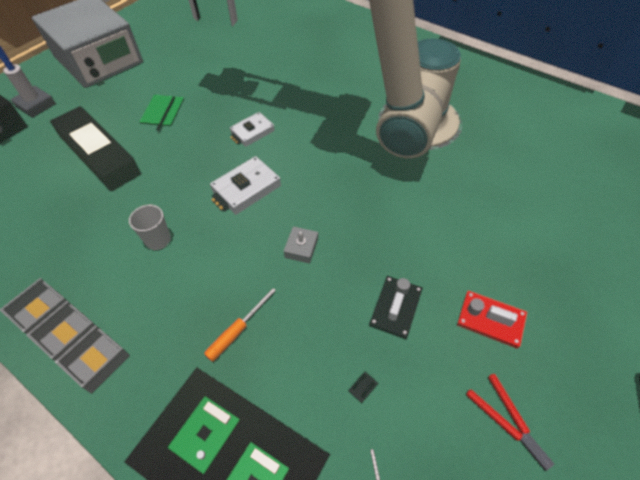

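View pics/top0.png

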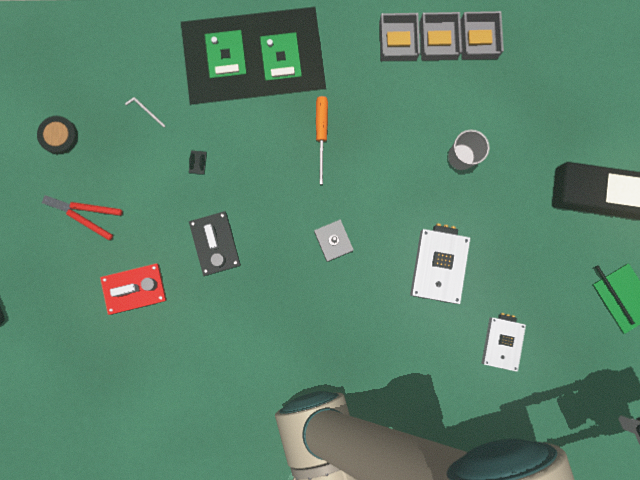

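Top picture: candidate jigs are the large one at (441,264) and the small one at (505,342). The large one fits 140x100 mm. Candidate covers are black (214,243) and red (133,289); black is meant. The pin is in its holder at (334,240). I'll confirm in one enlarged crop and measure the features.

```bash
cat > h.py <<'E'
import cv2,numpy as np
from plant import r, gripper_to, inverse_kinematics, vision, models, telemetry
from scipy.spatial.transform import Rotation as R
def rot(q): return R.from_quat([q[1],q[2],q[3],q[0]])
def topix(P,c):
    k=vision.get_calibration(c); Rc=rot(k["orientation"]).inv()
    K=np.array([[k["fx"],0,k["cx"]],[0,k["fy"],k["cy"]],[0,0,1]])
    p=Rc.apply(np.atleast_2d(P)-np.array(k["position"]))
    return cv2.projectPoints(p.reshape(-1,1,3),np.zeros(3),np.zeros(3),K,np.array(k["D"]))[0][:,0]
def toworld(uv,z,c):
    k=vision.get_calibration(c)
    K=np.array([[k["fx"],0,k["cx"]],[0,k["fy"],k["cy"]],[0,0,1]])
    n=cv2.undistortPoints(np.array(uv,float).reshape(-1,1,2),K,np.array(k["D"]))[:,0]
    d=rot(k["orientation"]).apply(np.c_[n,np.ones(len(n))]); p=np.array(k["position"])
    return p+d*((z-p[2])/d[:,2])[:,None]
def down(yaw): # tool z down, tool x at heading yaw
    q=(R.from_euler("z",yaw)*R.from_euler("x",np.pi)).as_quat(); return [q[3],q[0],q[1],q[2]]
E
python3 - <<'E'
from h import *
im=vision.snapshot("top"); sc=vision.snapshot("scene")
def quad(thing,z,near,c="top"):
    for d in models.regions_of(thing,c):
        m=d["pixels"].astype(np.uint8); ys,xs=np.nonzero(m)
        w=toworld(np.c_[xs,ys],z,c)
        if np.hypot(*(w.mean(0)[:2]-near))<.04:
            (cx,cy),(a,b),ang=cv2.minAreaRect((w[:,:2]*1000).astype(np.float32)); print(thing,c,round(d["score"],2),np.round([cx,cy,a,b,ang],1),w.mean(0).round(4))
quad("jig",.03,[.477,-.227]);quad("cover_base",.014,[.54,.25]);quad("holder_hole",.028,[.54,0])
quad("pad_top",.044,[.488,-.227])
# bright rib in black cover, top
def bright(c,cen,h,lo,hi,z):
    I=vision_im[c]; x,y=cen; g=cv2.cvtColor(I,cv2.COLOR_RGB2GRAY)[y-h:y+h,x-h:x+h].astype(int)
    m=((g>=lo)&(g<=hi)).astype(np.uint8)
    n,l,s,ce=cv2.connectedComponentsWithStats(m)
    for i in range(1,n):
        if s[i,4]>25:
            ys,xs=np.nonzero(l==i); w=toworld(np.c_[xs+x-h,ys+y-h],z,c)
            print(c,s[i,4],(ce[i]+[x-h,y-h]).round(1),w.mean(0).round(4),[np.round(v,1) for v in cv2.minAreaRect((w[:,:2]*1000).astype(np.float32))])
vision_im={"top":im,"scene":sc}
print("rib");bright("top",(214,243),38,170,255,.046); 
print("boss");bright("top",(217,260),12,90,169,.041)
print("hole")
bright("top",(438,284),6,0,110,.03)
crops=[im[195:315,160:260],im[205:275,300:370],im[215:315,400:480]]
o=np.hstack([cv2.resize(c,(266,320),interpolation=cv2.INTER_CUBIC) if 0 else cv2.resize(c,None,fx=320/c.shape[0],fy=320/c.shape[0],interpolation=cv2.INTER_CUBIC) for c in crops])
cv2.imwrite("pics/crop1.png",o[:,:,::-1]); print(o.shape)
E
```

```text
jig top 0.92 [ 482.8 -225.5  106.3  158.4   77.2] [ 0.4787 -0.2247  0.03  ]
cover_base top 0.84 [536.8 246.  120.8  82.7  15.2] [0.5368 0.2463 0.014 ]
holder_hole top 0.64 [535.   -3.2  70.8  60.4  21.8] [ 0.5352 -0.0034  0.028 ]
pad_top top 0.64 [ 486.6 -227.8   41.1   30.4   79. ] [ 0.4871 -0.2273  0.044 ]
rib
top 165 [209.9 235.8] [0.5489 0.25   0.046 ] [array([549., 250.]), array([48.2, 14.6]), np.float64(14.3)]
top 108 [216.5 259.2] [0.5005 0.237  0.046 ] [array([500.2, 236.8]), array([23. , 21.8]), np.float64(62.0)]
boss
top 30 [214.1 258. ] [0.5034 0.2427 0.041 ] [array([502.8, 241.1]), array([19.5, 27.2]), np.float64(55.6)]
hole
(320, 843, 3)
```

View pics/crop1.png

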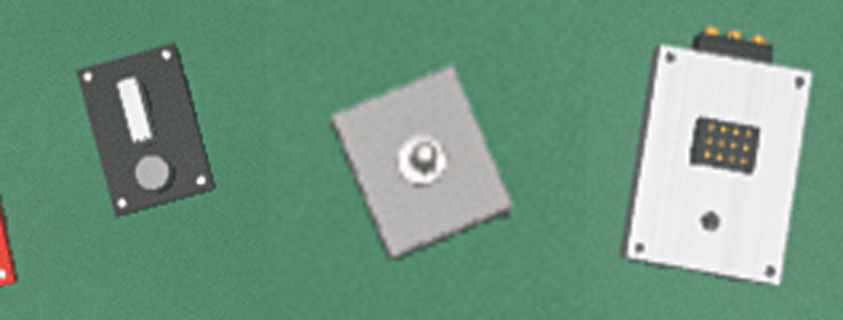

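The crop confirms them: black cover with the boss at its lower end (-x), pin and collar in the holder, and the large jig with its hole at about (439,284) and connector up (+x). Next I'll refine with both cameras.

Run:
```python
from h import *
ims={c:vision.snapshot(c) for c in("top","scene")}
def comp(c,P,hw,lo,hi,z,tag,mn=8,big=False):
    u,v=topix([P],c)[0].round().astype(int); I=ims[c]; S=4
    p=cv2.resize(cv2.cvtColor(I,cv2.COLOR_RGB2GRAY)[v-hw:v+hw,u-hw:u+hw],None,fx=S,fy=S,interpolation=cv2.INTER_CUBIC)
    m=((p>=lo)&(p<=hi)).astype(np.uint8); n,l,s,ce=cv2.connectedComponentsWithStats(m)
    for i in range(1,n):
        if s[i,4]>mn*16:
            if big: 
                cn=cv2.findContours((l==i).astype(np.uint8),0,2)[0][0][:,0]
            ys,xs=np.nonzero(l==i)
            f=lambda a:(a+.5)/S-.5
            w=toworld(np.c_[f(xs)+u-hw,f(ys)+v-hw],z,c)
            a=cv2.minAreaRect((w[:,:2]*1000).astype(np.float32))
            print(tag,c,s[i,4]//16,[round(f(ce[i][0])+u-hw,1),round(f(ce[i][1])+v-hw,1)],(w.mean(0)[:2]*1e3).round(1),np.round([*a[0],*a[1],a[2]],1))
B=[.440,-.219,.03]
for c in ims:
    comp(c,B,7,0,150,.03,"hole",3)
    comp(c,[.4776,-.227,.03],50,190,255,.03,"jigtop",500)
    comp(c,[.488,-.228,.044],16,0,110,.044,"pad",40)
    comp(c,[.5485,.2505,.046],16,170,255,.046,"rib",30)
    comp(c,[.5025,.239,.041],12,100,255,.041,"boss",30)
    comp(c,[.538,-.001,.032],9,195,255,.032,"collar",10)
for t,z in(("pin_mid",.05),("jig_bore",.03)):
  for c in ims:
    for d in models.regions_of(t,c): 
        ys,xs=np.nonzero(d["pixels"]); print(t,c,round(d["score"],2),len(xs),xs.mean().round(1),ys.mean().round(1),[xs.min(),xs.max(),ys.min(),ys.max()])
uv=[(438.8,284.1)];print("hole view",toworld(uv,.03,"top")); print("collar view",toworld([(333.7,240.2)],.032,"top"))
```

```text
hole top 22 [np.float64(438.1), np.float64(283.6)] [ 438.9 -219.1] [ 438.8 -219.    10.9   10.8   42.7]
jigtop top 2834 [np.float64(440.9), np.float64(266.6)] [ 474.4 -226.6] [ 475.8 -227.1  100.7  141.1   78.2]
pad top 226 [np.float64(442.5), np.float64(260.0)] [ 487.  -227.5] [ 486.9 -227.5   41.4   29.7   78.4]
rib top 165 [np.float64(209.9), np.float64(235.7)] [549.1 250.1] [549.  250.2  49.1  15.2  14.3]
boss top 141 [np.float64(216.4), np.float64(259.1)] [500.9 237.9] [501.2 238.   26.6  27.3  88.5]
collar top 53 [np.float64(333.0), np.float64(239.6)] [536.3  -3.3] [536.9  -4.1  21.9  21.5  88.6]
hole scene 8 [np.float64(257.1), np.float64(172.9)] [ 441.5 -217.9] [ 441.5 -217.8    8.4    8.9   36.1]
jigtop scene 1275 [np.float64(244.9), np.float64(181.1)] [ 479.2 -224.3] [ 478.  -226.2   97.4  136.5   78.3]
pad scene 181 [np.float64(240.3), np.float64(181.0)] [ 494.2 -223.2] [ 493.8 -223.4   47.4   31.8   78.2]
rib scene 146 [np.float64(396.5), np.float64(303.1)] [552.4 251.1] [552.1 250.9  48.1  14.   14.3]
boss scene 330 [np.float64(404.5), np.float64(278.2)] [491.1 234. ] [494.6 235.6  43.7  50.7  36.3]
pin_mid top 0.65 63 333.3 240.1 [np.int64(329), np.int64(337), np.int64(236), np.int64(244)]
pin_mid scene 0.67 495 363.0 387.0 [np.int64(349), np.int64(377), np.int64(371), np.int64(402)]
pin_mid scene 0.4 93 300.7 238.7 [np.int64(297), np.int64(305), np.int64(232), np.int64(244)]
jig_bore top 0.97 1826 503.1 342.0 [np.int64(482), np.int64(524), np.int64(313), np.int64(370)]
jig_bore top 0.96 3620 440.1 264.6 [np.int64(410), np.int64(469), np.int64(224), np.int64(303)]
jig_bore scene 0.81 940 250.6 129.9 [np.int64(230), np.int64(274), np.int64(113), np.int64(146)]
hole view [[ 0.43791574 -0.22053768  0.03      ]]
collar view [[ 0.53486159 -0.00472051  0.032     ]]
```

Run:
```python
from h import *
off=np.array([.0012,.0006])
pin=np.array([.5369,-.0040])+off; bore=np.array([.4388,-.2191])+off
print("t0",telemetry.current_t())
for y in (0,90,180,-90,-75.7,104.3,78.3,-101.7):
    a=[inverse_kinematics([*p,.1],down(np.radians(y))) for p in(pin,bore,[.55,.25])]
    print(y,[None if q is None else np.round(q,2)[[0,5]] for q in a])
q=telemetry.current_tool_rot(); print("tool x",rot(q).as_matrix()[:,0].round(2))
```

```text
t0 1.8
0 [array([-0.14, -0.14]), array([-0.6, -0.6]), array([0.31, 0.31])]
90 [array([-0.14, -1.71]), array([-0.6 , -2.17]), array([ 0.31, -1.26])]
180 [None, array([-0.6 ,  2.54]), None]
-90 [array([-0.14,  1.44]), array([-0.6 ,  0.97]), array([0.31, 1.88])]
-75.7 [array([-0.14,  1.19]), array([-0.6 ,  0.72]), array([0.31, 1.63])]
104.3 [array([-0.14, -1.96]), array([-0.6 , -2.42]), array([ 0.31, -1.51])]
78.3 [array([-0.14, -1.5 ]), array([-0.6 , -1.97]), array([ 0.31, -1.06])]
-101.7 [array([-0.14,  1.64]), array([-0.6 ,  1.17]), array([0.31, 2.09])]
tool x [ 0.36 -0.93  0.  ]
```

Run:
```python
from h import *
off=np.array([.0012,.0006])
pin=np.array([.5369,-.0040])+off
q=down(-np.pi/2)
gripper_to(.05,20)
r.move_to([*pin,.13],q)
print(r.move_l([*pin,.061],vel=.1,guard=8),telemetry.current_ee_pos())
f0=np.array(telemetry.current_wrist_force())
gripper_to(0,25); r.hold(.1)
print("open",telemetry.current_opening(),"df",np.array(telemetry.current_wrist_force())-f0)
r.move_l([*pin,.115],vel=.12)
print(telemetry.current_opening(),np.array(telemetry.current_wrist_force())-f0,telemetry.current_t())
im=vision.snapshot("scene"); u,v=topix([[*pin,.09]],"scene")[0].astype(int)
cv2.imwrite("pics/pin1.png",cv2.resize(im[v-50:v+60,u-60:u+60],None,fx=4,fy=4,interpolation=cv2.INTER_CUBIC)[...,::-1]); print(u,v)
```

```text
False [ 0.53862891 -0.00355461  0.06139173]
open 0.011160617160151117 df [-0.26616592  0.04980795  2.05143321]
0.010781831435319076 [-0.08466139 -0.49053506 -0.17846068] 7.125
299 224
```

View pics/pin1.png

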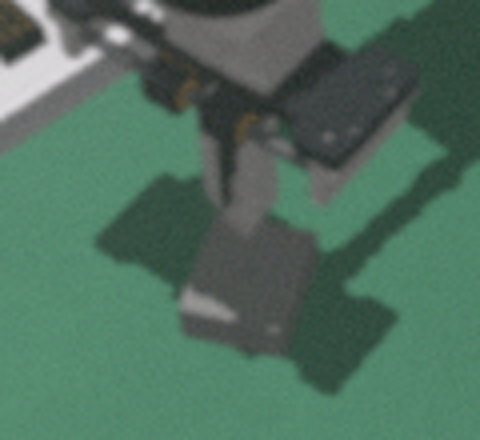

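Run:
```python
from h import *
off=np.array([.0012,.0006]); bore=np.array([.4388,-.2191])+off
r.move_to([*bore,.105],down(-np.pi/2))
print(telemetry.current_opening(),telemetry.current_wrist_force(),telemetry.current_ee_pos())
a=vision.snapshot("scene"); b=vision.snapshot("top")
u,v=topix([[*bore,.07]],"scene")[0].astype(int); A=a[v-30:v+30,u-40:u+40]
u2,v2=topix([[.538,-.003,.03]],"top")[0].astype(int); B=b[v2-30:v2+30,u2-30:u2+30]
o=np.hstack([cv2.resize(x,None,fx=5,fy=5,interpolation=cv2.INTER_CUBIC) for x in(A,B)])
cv2.imwrite("pics/pin2.png",o[...,::-1])
for c in("scene","top"): print([(np.round(d["at"],4).tolist(),round(d["score"],2)) for d in models.mark_of("pin_mid",c)])
print(u-40,v-30,telemetry.current_t())
```

```text
0.011278808931147914 [ 0.54393152 -0.2693357   0.4021444 ] [ 0.44031328 -0.21790214  0.10479249]
[([0.4392, -0.2148, 0.0705], 0.5)]
[]
215 131 8.3167
```

View pics/pin2.png

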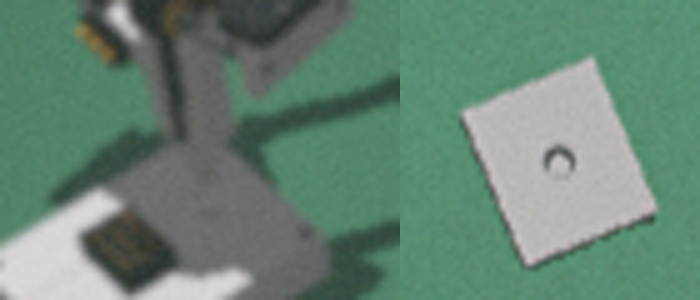

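The holder hole is now empty (right half), so the pin is in the gripper over the jig. Descending with a guard.

Run:
```python
from h import *
off=np.array([.0012,.0006]); bore=np.array([.4388,-.2191])+off
r.move_l([*bore,.09],vel=.1); f0=np.array(telemetry.current_wrist_force())
g=r.move_l([*bore,.0605],vel=.03,guard=7)
print(g,telemetry.current_ee_pos(),np.array(telemetry.current_wrist_force())-f0,telemetry.current_torque(),telemetry.current_t(),telemetry.current_opening())
```

```text
True [ 0.43974445 -0.21839232  0.06310539] [-1.12262127  0.06430474  5.5002241 ] [0.09551483 0.09001477 0.03017814] 9.45 0.011157503017089437
```

Run:
```python
from h import *
off=np.array([.0012,.0006]); bore=np.array([.4388,-.2191])+off
gripper_to(.05); r.move_l([*bore,.14],vel=.15)
rib=np.array([.549,.2501])+off
r.move_to([*rib,.14],down(np.radians(-75.7)))
a=vision.snapshot("scene"); b=vision.snapshot("top")
for c in("scene","top"): print([(np.round(d["at"],4).tolist(),round(d["score"],2)) for d in models.mark_of("pin_mid",c)])
u,v=topix([[*bore,.05]],"scene")[0].astype(int); A=a[v-30:v+30,u-40:u+40]
u2,v2=topix([[*bore,.03]],"top")[0].astype(int); B=b[v2-30:v2+30,u2-30:u2+30]
o=np.hstack([cv2.resize(x,None,fx=5,fy=5,interpolation=cv2.INTER_CUBIC) for x in(A,B)])
cv2.imwrite("pics/pin3.png",o[...,::-1]); print(u2-30,v2-30,u-40,v-30,telemetry.current_t())
print(topix([[*bore,.034]],"top"),topix([[*bore,.034],[*bore,.064]],"scene"),topix([[*bore,.064]],"top"))
```

```text
[([0.4391, -0.2176, 0.0309], 0.61)]
[([0.4794, -0.2285, -0.0008], 0.56), ([0.4394, -0.2207, 0.0357], 0.5)]
407 253 216 136 12.8333
[[438.18827864 283.05749909]] [[257.09051793 171.28019526]
 [255.49947195 162.77211885]] [[441.37914977 282.57270266]]
```

View pics/pin3.png

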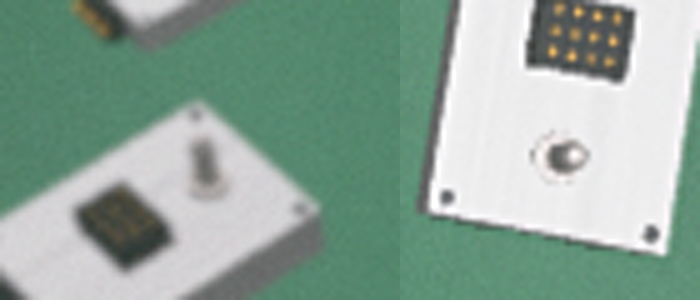

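The pin stands upright with its collar on the jig face, about (438,284) in the top picture. Now the cover.

Run:
```python
from h import *
off=np.array([.0012,.0006]); bore=np.array([.4388,-.2191])+off
rib=np.array([.549,.2501])+off; yj=np.radians(-11.7)
print(r.move_l([*rib,.0425],vel=.1,guard=8),telemetry.current_ee_pos())
gripper_to(0,50); print("open",telemetry.current_opening())
r.move_l([*rib,.15],vel=.12)
print(telemetry.current_opening(),telemetry.current_wrist_force(),telemetry.current_torque())
dst=bore+.05*np.array([np.cos(yj),np.sin(yj)]); print("dst",dst)
r.move_to([*dst,.14],down(yj-np.pi/2))
a=vision.snapshot("scene"); b=vision.snapshot("top")
for c in("scene","top"):
  for t in("cover_base","cover_hole","cover_grip"): print(t,[(np.round(d["at"],4).tolist(),round(d["score"],2)) for d in models.mark_of(t,c)])
u,v=topix([[*dst,.10]],"scene")[0].astype(int); A=a[v-50:v+50,u-50:u+50]
u2,v2=topix([[*dst,.11]],"top")[0].astype(int); B=b[v2-50:v2+50,u2-50:u2+50]
o=np.hstack([cv2.resize(x,None,fx=4,fy=4,interpolation=cv2.INTER_CUBIC) for x in(A,B)])
cv2.imwrite("pics/cov1.png",o[...,::-1]); print(u2-50,v2-50,u-50,v-50,telemetry.current_t(),telemetry.current_ee_pos())
hole=bore; zb=.14-.0425
print("boss top exp",topix([[*bore,zb+.041]],"top"),topix([[*bore,zb+.041]],"scene"))
```

```text
False [0.55073496 0.25089118 0.04311965]
open 0.015705842350130443
0.015852073876842152 [-0.31356017  0.54053058 -2.66568911] [ 0.05173949 -0.05049911  0.00995963]
dst [ 0.48896114 -0.22863936]
cover_base [([0.4792, -0.222, 0.0939], 0.63), ([0.4401, 0.4207, 0.0025], 0.55), ([0.4427, -0.2147, 0.0289], 0.43)]
cover_hole [([0.4431, -0.2211, 0.1068], 0.93), ([0.4548, 0.3805, 0.0069], 0.9)]
cover_grip [([0.4459, 0.4328, 0.0314], 0.72), ([0.7147, 0.2786, -0.0017], 0.33)]
cover_base [([0.4457, 0.4155, -0.0022], 0.7), ([0.4784, -0.225, 0.0968], 0.58)]
cover_hole [([0.4448, -0.2196, 0.102], 0.74), ([0.4575, 0.3785, 0.0095], 0.73)]
cover_grip [([0.4905, -0.2302, 0.1271], 0.76), ([0.4473, 0.4346, 0.0359], 0.55)]
400 206 186 112 17.7917 [ 0.48913849 -0.22831189  0.14000992]
boss top exp [[450.02451629 281.25947355]] [[251.21008762 139.87122343]]
```

View pics/cov1.png

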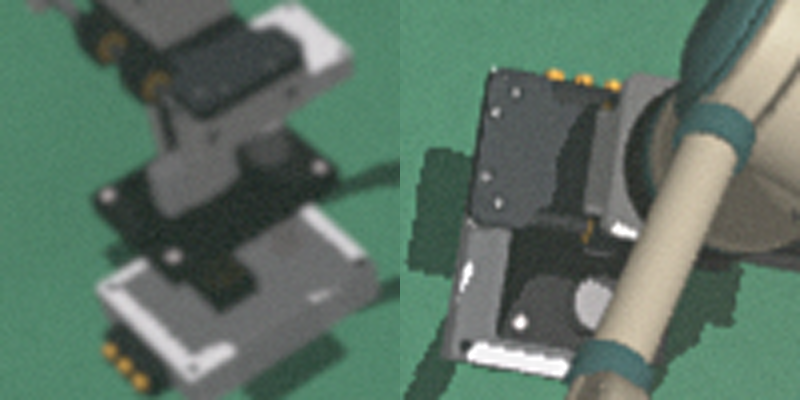

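The cover hangs level over the jig. Its boss is at about (449,282) in the top picture against (450,281) predicted, so it's aligned. Lowering with a guard.

Run:
```python
from h import *
dst=np.array([.48896,-.22864])
r.move_l([*dst,.106],vel=.1); f0=np.array(telemetry.current_wrist_force())
g=r.move_l([*dst,.0835],vel=.04,guard=5)
print(g,telemetry.current_ee_pos(),np.array(telemetry.current_wrist_force())-f0,telemetry.current_torque(),telemetry.current_t())
if not g:
    g=r.move_l([*dst,.0755],vel=.02,guard=25); r.hold(.2)
    print(g,telemetry.current_ee_pos(),np.array(telemetry.current_wrist_force())-f0,telemetry.current_torque(),telemetry.current_opening())
```

```text
False [ 0.48905441 -0.22870023  0.08342734] [-1.97392627 -0.79440233  0.25699288] [ 0.05654105 -0.01920418  0.03780638] 18.9917
False [ 0.4891249  -0.22877174  0.07583694] [-1.75597293  0.07167966  6.61791804] [0.1304219  0.2370585  0.01655507] 0.015602967803467987
```

The cover dropped over the pin and the pad is engaged at 6.6 N. Now pressing home.

Run:
```python
from h import *
dst=np.array([.48896,-.22864])
g=r.move_l([*dst,.0665],vel=.015,guard=18); r.hold(.5)
print(g,telemetry.current_ee_pos(),telemetry.current_wrist_force(),telemetry.current_torque(),telemetry.current_opening(),telemetry.current_t())
a=vision.snapshot("scene"); b=vision.snapshot("top")
for c in("scene","top"):
  for t in("cover_base","cover_hole"): print(t,[(np.round(d["at"],4).tolist(),round(d["score"],2)) for d in models.mark_of(t,c)][:2])
u,v=topix([[*dst,.05]],"scene")[0].astype(int); A=a[v-50:v+50,u-60:u+60]
cv2.imwrite("pics/cov2.png",cv2.resize(A,None,fx=5,fy=5,interpolation=cv2.INTER_CUBIC)[...,::-1])
```

```text
True [ 0.48912014 -0.22882044  0.0730932 ] [-1.2401053   0.11566596  6.205307  ] [0.15628423 0.15668492 0.01831583] 0.0157762871947944 20.625
cover_base [([0.4443, 0.4182, 0.0015], 0.85), ([0.4764, -0.2241, 0.0283], 0.58)]
cover_hole [([0.4537, 0.38, 0.0077], 0.95), ([0.4412, -0.219, 0.0377], 0.65)]
cover_base [([0.4443, 0.416, -0.003], 0.97), ([0.4748, -0.2252, 0.0268], 0.68)]
cover_hole [([0.456, 0.3776, 0.007], 0.74), ([0.4461, -0.2202, 0.0349], 0.68)]
```

View pics/cov2.png

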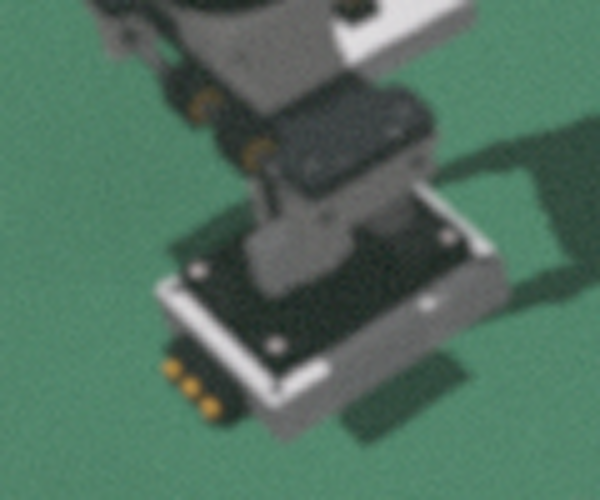

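The cover looks flat on the jig, but the settled push is modest. I'll press in small steps until it's clearly bottomed.

Run:
```python
from h import *
dst=np.array([.48896,-.22864])
z=.0731
for i in range(10):
    z-=.0004; r.move_l([*dst,z],vel=.01); r.hold(.3)
    f=np.mean([telemetry.current_wrist_force() for _ in range(3)],0); print(round(z,4),telemetry.current_ee_pos()[2].round(5),f.round(1))
    if f[2]>18: break
r.hold(.5); print(telemetry.current_wrist_force(),telemetry.current_torque(),telemetry.current_opening(),telemetry.current_t())
```

```text
0.0727 0.0731 [-1.1  1.1  7. ]
0.0723 0.07276 [-0.7  1.1  8.1]
0.0719 0.07261 [-2.1 -0.5  8.1]
0.0715 0.07262 [-2.4  1.7 10.7]
0.0711 0.0726 [-2.5  1.7 13.8]
0.0707 0.07259 [-4.   1.5 16. ]
0.0703 0.0726 [-4.8  2.2 19.2]
[-4.24304439  2.04569218 18.58160937] [ 0.55478605  0.86328443 -0.01030233] 0.015668330659945776 25.275
```

There's a hard stop at TCP z 0.0726 and the force rises with each step. The cover is home and firmly pressed.

Run:
```python
from h import *
r.sign_off(); print(telemetry.current_t())
```

```text
the job is handed in; nothing more can be done
the job is handed in; nothing more can be done
```

The pin is in the large jig's hole down to its collar, and the black cover is over it and pressed fully home. I handed the job in at about 25 s, still gripping the cover and pushing down with about 19 N. `sign_off` gives no verdict, so the points below are my own checks.

- **Pin:** it seated at a TCP height of 63.1 mm, against 63.4 mm expected. The picture afterwards showed it upright with its collar on the jig face.
- **Cover:** it dropped over the pin without touching it and met the pad at the expected height. It then hit a hard stop at TCP 72.6 mm, where I expected about 73 mm, and the push rose from 8 N to 19 N with no further movement.
- **Disagreement:** the networks' `cover_hole` readings were 1–6 mm off in x (0.441 and 0.446, against 0.440 for the hole). The free drop, the boss position in the picture and the hard stop all pointed to correct alignment, so I trusted those.
- **Push after first contact:** it settled at only about 6 N, so I pressed further in small steps before handing in.
- **Other objects:** no move was made near the screwdriver, cup or bracket. I didn't measure their positions again at the end.

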